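# Shim the sprung foot and lay the rail level

## Task

Lay the aluminium rail across the stand, centred on its fixed block and its sprung foot, vial side up, so that it is level to within about one degree. To get it level, first stack on the foot, flat and centred, those shim plates whose thicknesses together best fill the height between the foot and the level of the block's top (two of the four are always enough); the foot sinks onto a hard stop under load, so feel how high it stands when pressed down. Leave the other shims well clear of the foot, and do not disturb the cup, the tape roll or the timer.

Things in the scene. Friction and masses are not known exactly. Their poses are not given: they have to be found in the camera images.
- stand_mid (a point): Point midway between the two supports of the fixed levelling stand (aluminium base plate 76 x 236 x 10 mm, lying flat and bolted down, long along this frame's y, z up), at the height of the top of the fixed block, 60 mm above the worktop. The supports are 160 mm apart.
- block_top (a point): Centre of the flat top of the stand's fixed block (44 mm along x, 32 mm along y, 60 mm high above the worktop), 80 mm to -y of stand_mid. Same axes as stand_mid.
- foot_axis (a point): Point on the vertical axis of the stand's sprung foot, at the top of the foot's dark round housing (48 mm across, 20 mm above the worktop), 80 mm to +y of stand_mid. The foot is a flat steel disc 30 mm across standing out of the housing; unloaded it springs up some mm, under the rail's weight it sinks onto a hard stop (2 N is enough).
- stand: The stand; origin at the centre of its underside, on the worktop, same axes. The height of the foot's top on its hard stop is not reported and differs every time, 25 to 43 mm above the worktop; feel it by pressing the foot down with about 6 N. The gap to fill runs from there up to the level of block_top (17 to 35 mm).
- rail_mid (a point): Centre (half-way up) of the loose aluminium rail, 30 mm along its x, 220 mm along its y, 20 mm high, about 0.7 kg, with a small level vial in the middle of its top face; z up. Flat underside 10 mm below this point. Can be gripped across its 30 mm width.
- shim_6_mid (a point): Centre (half-way up) of the thinnest loose steel shim plate: 6 mm thick (z), 44 mm along its x, 40 mm along its y, flat on the worktop at the start, with a 12 mm wide slot from its -x edge to its middle. All four shims have the same outline. Can be gripped across its 40 mm width (along y).
- shim_10_mid (a point): Centre (half-way up) of the second thinnest loose steel shim plate: 10 mm thick (z), 44 mm along its x, 40 mm along its y, flat on the worktop at the start, with a 12 mm wide slot from its -x edge to its middle. All four shims have the same outline. Can be gripped across its 40 mm width (along y).
- shim_14_mid (a point): Centre (half-way up) of the second thickest loose steel shim plate: 14 mm thick (z), 44 mm along its x, 40 mm along its y, flat on the worktop at the start, with a 12 mm wide slot from its -x edge to its middle. All four shims have the same outline. Can be gripped across its 40 mm width (along y).
- shim_22_mid (a point): Centre (half-way up) of the thickest loose steel shim plate: 22 mm thick (z), 44 mm along its x, 40 mm along its y, flat on the worktop at the start, with a 12 mm wide slot from its -x edge to its middle. All four shims have the same outline. Can be gripped across its 40 mm width (along y).
- cup_mid (a point): Bystander: specimen cup with an orange lid, 64 mm across, 63 mm high; its centre.
- tape_mid (a point): Bystander: roll of tape lying flat, 67 mm across, 19 mm high; its centre.
- timer_mid (a point): Bystander: small white bench timer, 38 x 64 mm, 61 mm high; its centre, half-way up.
- rail: The rail itself; its origin is the centre of its underside.
Not all that is in view belongs to the job. What is shaped like the part that bears shim_22_mid but orange is not meant.

How it is judged:
By the outcome, as a careful person would: the job done as asked, in the order asked, and still so for the second after the job is handed in, with the robot touching nothing.
It also fails if it takes over 72 s, if anything falls off the work surface, if the arm or the gripper's body presses on something with over 40 N, if the wrist force passes 120 N, or if a joint passes its speed limit or range.

## Robot

A 7-joint arm with a two-finger parallel gripper is mounted at the origin on a cart in front of the work surface, level with it; the furniture and walls round the work are solid. World frame = base frame: x ahead of the robot, y to its left, z up, the work surface at z = 0. Lengths are in m, angles in rad, forces in N, time in s.
With the tool pointing down it reaches from about 0.4 to 0.9 m from the base axis. Payload 5.5 kg.
Tool frame: the origin (TCP) lies at the very end of the fingers, on their centre line; the grasp point (between the pads) lies 19 mm behind it (env.grasp_offset is the distance from the TCP to the grasp point, in m); z points along the fingers, y is the line along which they close (so a half turn about z gives the same grasp; the last joint's range is limited). The gripper opens to 92 mm and grips with 3 to 60 N. Pads are 19 mm wide; open, the fingers measure 130 mm over their backs; the gripper's body (75 mm by 190 mm) begins 47 mm behind the grasp point.
Start: joints at [-0.951, 0.501, -0.427, 1.55, 0.221, 1.138, -0.21], TCP at [0.227, 0.609, 0.227] pointing down, gripper open.
Joint ranges: [-2.88, 2.88], [-0.31, 2.03], [-1.54, 1.56], [0.2, 2.42], [-1.41, 4.55], [0.19, 2.02], [-2.57, 2.57]. Speed limits (rad/s): [2.57, 2.57, 3.14, 3.14, 3.14, 3.14, 3.14].

## Interface

Orientations are given as a unit quaternion [x, y, z, w].
In Python, from plant import env gives the robot as it stands.
- The arm moves only by the tool step_arm, never from a script. Its argument "steps" is a list of rows, each an object with "linear": the shift along the tool's x, y, z scaled (see below), a list of three; "dr": the turn, a rotation vector about the tool's x, y, z scaled (see below), a list of three; "claw": the gripper's target within -1 to 1 (shut at 1, half-way at 0, fully open at -1). In form: [{"linear": [dx, dy, dz], "dr": [ax, ay, az], "claw": claw}, ...]. A call has 1 to 8 rows; each row is the pose to reach, as a shift and turn from the pose commanded when the call began, along the tool's axes at that moment, turning the shorter way round; what a row does not reach only later rows make up. The controller multiplies each number of a shift by 0.3 m and each number of a turn by 180 degrees. A row lasts 1/12 s, in which the tool goes at most 41.7 mm and 7.16 degrees, less where a joint would pass 70% of its speed; a pose out of reach is approached as far as the arm can. A call with a number of a shift or a turn outside -1 to 1 is refused whole. A call with a gripper value outside its range is refused whole. The fingers move at their own pace and stop on an object; "squeeze" is the grip in N (left out, the last holds). Time passes only in rows, so rows that repeat a pose let the fingers close. It gives the time, the measured TCP pose, the force, the opening and the grip force at its end, in the units of the state.
- env.observe(): the state, without advancing time (a new reading comes with each control period).
- env.get_image(name): name is "side" or "top" or "wrist"; returns (picture, depth): 480x640x3 uint8, blue, green, red; 480x640 float32, m along the optical axis (not along the pixel's ray), 0 where there is no reading.
- env.get_calibration(name): a dict with "fovy" (degrees; the focal length in pixels is half the picture's height over the tangent of half this angle, whatever the lens; pixels are square), "cx", "cy" (the principal point, pixels), "R" (3x3) and "t" (3): a world point X has camera coordinates R X + t. Camera axes: x right, y down, z forward; pixel columns grow to the right and rows downward; lengths in m; the calibration is good to about 2 mm. A picture is of the moment at which its call begins: read the wrist's pose just before it. get_calibration takes no time and is no camera call; for the wrist camera it gives the pose at the moment of the call.
- env.close_job(): hands the job in; it is judged then, once.
Trained networks look in the newest picture that a camera, given by its name, has taken for a name from the list of things; names that differ only in an ending like _2 or _b are one class to them, and where a whole thing is asked for, a point or a joint stands for the part that bears it (a point fixed in the world has none). Each returns a list of dicts, best first, with "score" (0 to 1); they miss things now and then, are a little off and sometimes report something else, mostly with a low value. They report only what shows in the picture. A call takes as long as a camera call. They do not tell look-alikes from the thing itself.
- env.search_frame(query, camera): "at" ([x, y, z] in m, in world coordinates, good to about 4 mm: the middle of the surface that is visible of it).
- env.masks_of(query, camera): "pixels" (480x640 bool, what is visible of it).
- env.mark_of(query, camera): "at" ([x, y, z] in m, in world coordinates, good to about 4 mm: a listed point, or the origin of a listed thing).
The state is a dict: "time": time; "qpos": joint angles; "joint_vel": joint speeds; "joint_efforts": joint torques, N m; "eef_pos": TCP position; "eef_rot": TCP orientation; "wrist_force": force on the tool from outside, world axes, zero at the start; "torque": the same for the moment, N m; "gripper_width": finger opening in m; "grasp_force": force on a finger pad.
Only numpy, scipy, OpenCV 4.12 (cv2) and the standard library are available. Lean on these libraries where they do the work, as an engineer would, in place of code of your own. Each camera call takes 0.05 s, during which the arm holds its last target. There are 200 camera calls.

## Working session

There is one attempt and no reset: what is moved stays moved. The work goes in short steps, Python scripts to look and compute and a tool call to move; the robot and the scene stay as the last step left them, time stands still between calls to the robot, and variables do not carry over. Pictures are saved under pics/ and viewed, at most 10 in all, crops included, and the job is handed in when it is done.

Besides the shell and the picture viewer there is one more tool, called after ">>>" as name(argument=value, ...) on one line, values as JSON. step_arm: Moves the arm, as the interface text tells. Shifts and turns lie within -1 to 1; 1 stands for 0.3 m of shift or 180 degrees of turn. Its arguments: {"type":"object","properties":{"steps":{"type":"array"},"squeeze":{"type":"number"}},"required":["steps"]}

```bash
mkdir -p pics; ls; cat > h.py <<'E'
import numpy as np, cv2
from plant import env
from scipy.spatial.transform import Rotation as R
def world(name,depth):
    c=env.get_calibration(name); f=240/np.tan(np.radians(c['fovy'])/2)
    v,u=np.mgrid[0:480,0:640]
    P=np.stack([(u-c['cx'])/f*depth,(v-c['cy'])/f*depth,depth],-1)
    return (P-np.array(c['t']))@np.array(c['R'])
E
python3 - <<'E'
from h import *
ims=[]
for n in ['top','side']:
    im,d=env.get_image(n); ims.append(im); W=world(n,d); np.save(n+'.npy',W); cv2.imwrite(f'pics/{n}0.png',im)
    for q in ['stand_mid','block_top','foot_axis','rail_mid','shim_6_mid','shim_10_mid','shim_14_mid','shim_22_mid','cup_mid','tape_mid','timer_mid']:
        print(n,q,[(np.round(r['at'],3).tolist(),round(r['score'],2)) for r in env.mark_of(q,n)[:3]])
print(env.observe())
E
```

```text
pics
top stand_mid [([0.554, 0.015, 0.061], 0.91)]
top block_top [([0.555, -0.061, 0.061], 0.58)]
top foot_axis [([0.555, 0.094, 0.021], 0.76), ([0.59, 0.301, 0.033], 0.45)]
top rail_mid [([0.416, 0.296, 0.008], 0.68)]
top shim_6_mid [([0.415, -0.202, 0.001], 0.53)]
top shim_10_mid [([0.541, -0.339, 0.008], 0.71)]
top shim_14_mid [([0.534, -0.22, 0.004], 0.74)]
top shim_22_mid [([0.419, -0.316, 0.015], 0.87), ([0.453, -0.076, 0.005], 0.72), ([0.397, -0.001, 0.012], 0.57)]
top cup_mid [([0.649, -0.243, 0.031], 0.58)]
top tape_mid [([0.546, 0.405, 0.008], 0.69), ([0.413, 0.29, -0.004], 0.49)]
top timer_mid [([0.594, 0.303, 0.032], 0.55)]
side stand_mid [([0.552, 0.015, 0.057], 0.74)]
side block_top [([0.561, -0.06, 0.064], 0.58)]
side foot_axis [([0.552, 0.097, 0.023], 0.81)]
side rail_mid [([0.411, 0.292, 0.01], 0.61)]
side shim_6_mid [([0.416, -0.194, 0.004], 0.57)]
side shim_10_mid [([0.538, -0.341, 0.001], 0.77)]
side shim_14_mid [([0.53, -0.22, 0.007], 0.69)]
side shim_22_mid [([0.42, -0.318, 0.011], 0.67), ([0.449, -0.079, 0.011], 0.63), ([0.403, -0.001, 0.013], 0.53)]
side cup_m
[... 153 characters left out ...]
rray([-0.95084527,  0.50089981, -0.42703717,  1.55041088,  0.22080475,
        1.13829074, -0.21030364]), 'joint_vel': array([ 0.00093984,  0.00173718,  0.00126248, -0.00055044,  0.00047271,
       -0.00208691,  0.00093583]), 'joint_efforts': array([-5.20548710e-04, -5.66455472e+01, -5.81078857e+00, -2.79513448e+01,
       -6.67919428e-02,  2.10184936e-02,  2.80094991e-05]), 'eef_pos': array([0.22694329, 0.60909231, 0.22672753]), 'eef_rot': array([ 1.77400526e-01,  9.84138736e-01,  1.44198879e-05, -2.25229386e-05]), 'wrist_force': array([ 0.12526521, -0.14480136,  0.01079891]), 'torque': array([ 0.04653937, -0.0007474 ,  0.00697396]), 'grasp_force': 0.0, 'gripper_width': 0.09156156910421649}
```

View top.

View pics/top0.png

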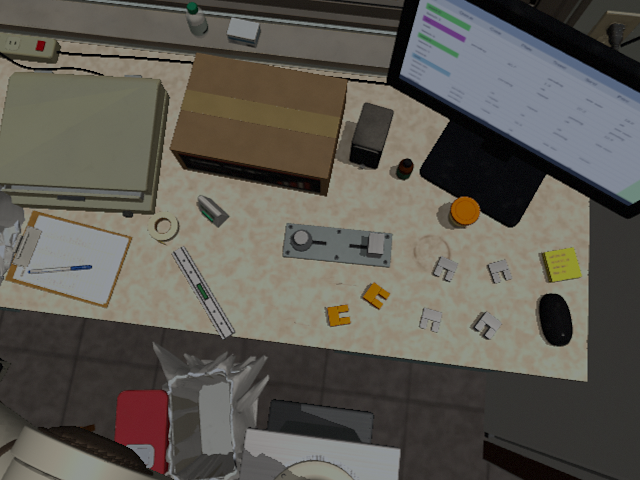

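```bash
python3 - <<'E'
import numpy as np, cv2
W=np.load('top.npy'); im=cv2.imread('pics/top0.png')
def rect(name,c,r,zlo,zhi):
    m=(np.hypot(W[...,0]-c[0],W[...,1]-c[1])<r)&(W[...,2]>zlo)&(W[...,2]<zhi)
    n,l,s,_=cv2.connectedComponentsWithStats(m.astype(np.uint8))
    k=1+np.argmax(s[1:,4]); m=l==k
    P=W[m]; xy=P[:,:2].astype(np.float32)*1000
    b=cv2.minAreaRect(xy); col=im[m].mean(0)
    vu=np.argwhere(m).mean(0)
    print(name,'px',vu[::-1].round(),'c',np.round(b[0],1),'sz',np.round(b[1],1),'ang',round(b[2],1),'z',np.round(np.median(P[:,2])*1000,1),'cen',P[:,:2].mean(0).round(4),'col',col.round())
rect('s6',(.415,-.2),.045,.003,.02)
rect('s10',(.54,-.34),.045,.005,.02)
rect('s14',(.532,-.22),.045,.007,.022)
rect('s22',(.42,-.317),.045,.012,.03)
rect('d1',(.45,-.077),.045,.012,.03)
rect('d2',(.40,-.0),.045,.012,.03)
rect('rail',(.414,.294),.14,.012,.028)
rect('block',(.556,-.063),.05,.05,.07)
rect('foot',(.555,.096),.04,.025,.08)
rect('hous',(.555,.096),.04,.014,.026)
rect('base',(.555,.016),.14,.006,.014)
rect('timer',(.59,.3),.06,.05,.07);rect('cup',(.649,-.243),.06,.05,.07);rect('tape',(.545,.404),.06,.01,.03)
E
```

```text
s6 px [431. 319.] c [ 418.9 -202.1] sz [49.6 50.9] ang 77.3 z 6.1 cen [ 0.4192 -0.1995] col [126. 129. 130.]
s10 px [499. 271.] c [ 541.9 -340.4] sz [46.9 45.5] ang 18.1 z 10.1 cen [ 0.542 -0.338] col [114. 117. 118.]
s14 px [445. 268.] c [ 533.  -221.6] sz [40.2 49.3] ang 71.2 z 14.3 cen [ 0.5323 -0.2209] col [115. 117. 118.]
s22 px [488. 325.] c [ 420.  -316.5] sz [41.1 45.4] ang 58.3 z 22.1 cen [ 0.4208 -0.3168] col [118. 120. 122.]
d1 px [375. 295.] c [453.3 -77.3] sz [43.8 40.5] ang 60.9 z 22.0 cen [ 0.4535 -0.0755] col [  6.  90. 136.]
d2 px [337. 315.] c [401.3  -2.7] sz [40.1 44. ] ang 16.0 z 22.3 cen [ 0.4004 -0.0007] col [  7.  93. 139.]
rail px [203. 293.] c [414.5 292.2] sz [221.2  30.8] ang 39.7 z 20.3 cen [0.4126 0.2903] col [108. 110. 110.]
block px [375. 243.] c [557.4 -62.1] sz [44.9 32.2] ang 1.2 z 60.0 cen [ 0.5563 -0.0617] col [113. 115. 117.]
foot px [300. 237.] c [553.4  97.9] sz [28.7 27.2] ang 48.7 z 43.8 cen [0.5531 0.0977] col [114. 116. 117.]
hous px [301. 242.] c [553.1  98. ] sz [46.2 47. ] ang 13.9 z 20.3 cen [0.5489 0.0963] col [58. 57. 56.]
base px [337. 246.] c [556.   19.3] sz [ 78.2 238.2] ang 1.4 z 10.2 cen [0.5531 0.018 ] col [95. 96. 91.]
timer px [209. 207.] c [593.4 301.2] sz [66.  17.5] ang 54.8 z 59.6 cen [0.5918 0.2995] col [ 98. 103. 105.]
cup px [464. 211.] c [ 651.6 -243.2] sz [62.1 61.8] ang 3.7 z 62.4 cen [ 0.6506 -0.2419] col [  4.  78. 136.]
tape px [161. 225.] c [554.2 411.3] sz [88.2 66. ] ang 45.9 z 19.2 cen [0.5494 0.4065] col [101. 121. 124.]
```

```bash
cat >> h.py <<'E'
def fit(name,mask,h,c0,L=.044,Wd=.040,slot=True,scale=1.0):
    """fit shim template to mask: returns x,y,theta(deg), residual. x axis points away from slot edge"""
    from scipy.optimize import minimize
    c=env.get_calibration(name); f=240/np.tan(np.radians(c['fovy'])/2)
    Rm,t=np.array(c['R']),np.array(c['t'])
    g=.0005; s=np.arange(-.04,.04,g); X,Y=np.meshgrid(c0[0]+s,c0[1]+s,indexing='ij')
    P=np.stack([X,Y,np.full_like(X,h)],-1)@Rm.T+t
    u=(P[...,0]/P[...,2]*f+c['cx']).astype(np.float32); v=(P[...,1]/P[...,2]*f+c['cy']).astype(np.float32)
    m=cv2.remap(mask.astype(np.float32),u,v,cv2.INTER_LINEAR)
    def tmpl(p):
        a=np.radians(p[2]*10); dx,dy=X-c0[0]-p[0]/100,Y-c0[1]-p[1]/100
        x=dx*np.cos(a)+dy*np.sin(a); y=-dx*np.sin(a)+dy*np.cos(a)
        sg=lambda q:1/(1+np.exp(-np.clip(q/.0005,-40,40)))
        o=sg(L/2-abs(x))*sg(Wd/2-abs(y))
        return o*(1-sg(-x)*sg(.006-abs(y))) if slot else o
    cost=lambda p:np.mean((tmpl(p)-m)**2)/np.mean(m)
    best=min((minimize(cost,[0,0,a/10],method='Nelder-Mead',options=dict(initial_simplex=[[0,0,a/10],[.3,0,a/10],[0,.3,a/10],[0,0,a/10+1]])) for a in range(0,360,30)),key=lambda r:r.fun)
    p=best.x; return np.round([c0[0]+p[0]/100,c0[1]+p[1]/100],4),round((p[2]*10+180)%360-180,1),round(best.fun,3)
E
python3 - <<'E'
from h import *
im,d=env.get_image('top')
for q,h,c in [('shim_6_mid',.006,(.417,-.2)),('shim_10_mid',.01,(.541,-.34)),('shim_14_mid',.014,(.532,-.221)),('shim_22_mid',.022,(.42,-.3165))]:
    for r in env.masks_of(q,'top')[:3]:
        vu=np.argwhere(r['pixels']).mean(0)[::-1]; print(q,round(r['score'],2),vu.round(),r['pixels'].sum())
        if vu[0]>400 and r['pixels'].sum()<900: print(fit('top',r['pixels'],h,c))
cv2.imwrite('pics/crop1.png',cv2.resize(im[250:345,415:515],None,fx=6,fy=6,interpolation=cv2.INTER_CUBIC))
print(env.observe()['time'])
E
```

```text
shim_6_mid 0.69 [203. 293.] 1507
shim_6_mid 0.36 [339. 245.] 3535
shim_10_mid 0.66 [499. 271.] 363
(array([ 0.5398, -0.3377]), np.float64(23.5), np.float64(0.077))
shim_14_mid 0.76 [445. 268.] 346
(array([ 0.5312, -0.2203]), np.float64(-18.2), np.float64(0.051))
shim_14_mid 0.63 [203. 292.] 1611
shim_22_mid 0.93 [487. 325.] 431
(array([ 0.4194, -0.3149]), np.float64(-33.6), np.float64(0.132))
shim_22_mid 0.77 [375. 295.] 349
shim_22_mid 0.66 [338. 316.] 367
1.45
```

View pics/crop1.png

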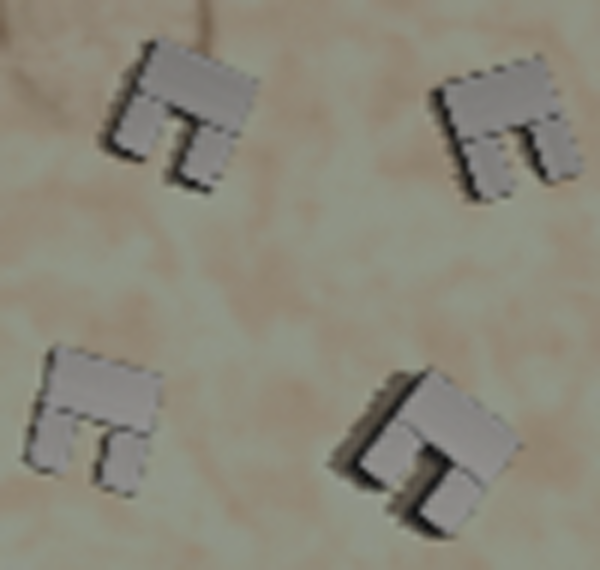

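>>> step_arm(steps=[{"linear":[-0.807,-0.608,0],"dr":[0,0,0],"claw":1},{"linear":[-0.807,-0.608,0],"dr":[0,0,0],"claw":1},{"linear":[-0.807,-0.608,0],"dr":[0,0,0],"claw":1},{"linear":[-0.807,-0.608,0],"dr":[0,0,0],"claw":1},{"linear":[-0.807,-0.608,0],"dr":[0,0,0],"claw":1},{"linear":[-0.807,-0.608,0],"dr":[0,0,0],"claw":1},{"linear":[-0.807,-0.608,0],"dr":[0,0,0],"claw":1},{"linear":[-0.807,-0.608,0],"dr":[0,0,0],"claw":1}], squeeze=10)

```text
time: 2.12
eef_pos: [0.3948, 0.3465, 0.2267]
eef_rot: [0.182, 0.983, -0.002, 0.001]
wrist_force: [0.4, -0.6, -0.6]
gripper_width: 0.0433
grasp_force: 0.0
```

>>> step_arm(steps=[{"linear":[-0.807,-0.608,0.35],"dr":[0,0,-0.122],"claw":1},{"linear":[-0.807,-0.608,0.35],"dr":[0,0,-0.122],"claw":1},{"linear":[-0.807,-0.608,0.35],"dr":[0,0,-0.122],"claw":1},{"linear":[-0.807,-0.608,0.35],"dr":[0,0,-0.122],"claw":1},{"linear":[-0.807,-0.608,0.35],"dr":[0,0,-0.122],"claw":1},{"linear":[-0.807,-0.608,0.35],"dr":[0,0,-0.122],"claw":1},{"linear":[-0.807,-0.608,0.35],"dr":[0,0,-0.122],"claw":1},{"linear":[-0.807,-0.608,0.35],"dr":[0,0,-0.122],"claw":1}])

```text
time: 2.78
eef_pos: [0.5545, 0.0954, 0.121]
eef_rot: [-0.013, 1.0, -0.0, 0.0]
wrist_force: [0.6, 0.3, -1.2]
gripper_width: 0.0004
grasp_force: 0.0
```

>>> step_arm(steps=[{"linear":[0.006,0.008,0.12],"dr":[0,0,0],"claw":1},{"linear":[0.006,0.008,0.2],"dr":[0,0,0],"claw":1},{"linear":[0.006,0.008,0.25],"dr":[0,0,0],"claw":1},{"linear":[0.006,0.008,0.25],"dr":[0,0,0],"claw":1}])

```text
time: 3.12
eef_pos: [0.5489, 0.0998, 0.0433]
eef_rot: [-0.013, 1.0, -0.0, -0.003]
wrist_force: [-1.1, 0.0, 1.4]
gripper_width: 0.0004
grasp_force: 0.3
```

>>> step_arm(steps=[{"linear":[0,0,0.01],"dr":[0,0,0],"claw":1},{"linear":[0,0,0.02],"dr":[0,0,0],"claw":1},{"linear":[0,0,0.02],"dr":[0,0,0],"claw":1}])

```text
time: 3.37
eef_pos: [0.5522, 0.101, 0.0416]
eef_rot: [-0.013, 1.0, 0.0, 0.001]
wrist_force: [-0.6, 0.4, 1.2]
gripper_width: 0.0005
grasp_force: 0.6
```

>>> step_arm(steps=[{"linear":[0,0,0.01],"dr":[0,0,0],"claw":1},{"linear":[0,0,0.013],"dr":[0,0,0],"claw":1},{"linear":[0,0,0.013],"dr":[0,0,0],"claw":1}])

```text
time: 3.62
eef_pos: [0.5525, 0.101, 0.0377]
eef_rot: [-0.013, 1.0, 0.0, 0.001]
wrist_force: [0.4, 1.6, 2.2]
gripper_width: 0.0008
grasp_force: 1.3
```

>>> step_arm(steps=[{"linear":[0,0,0.01],"dr":[0,0,0],"claw":1},{"linear":[0,0,0.01],"dr":[0,0,0],"claw":1},{"linear":[0,0,0.01],"dr":[0,0,0],"claw":1}])

```text
time: 3.87
eef_pos: [0.5526, 0.101, 0.0371]
eef_rot: [-0.013, 1.0, -0.0, 0.001]
wrist_force: [-7.2, -1.1, 26.9]
gripper_width: 0.0007
grasp_force: 12.9
```

>>> step_arm(steps=[{"linear":[0,0,0.007],"dr":[0,0,0],"claw":1},{"linear":[0,0,0.007],"dr":[0,0,0],"claw":1},{"linear":[0,0,0.007],"dr":[0,0,0],"claw":1}])

```text
time: 4.12
eef_pos: [0.5527, 0.1011, 0.0367]
eef_rot: [-0.013, 1.0, -0.0, 0.001]
wrist_force: [-12.1, -1.8, 41.3]
gripper_width: 0.0009
grasp_force: 20.3
```

>>> step_arm(steps=[{"linear":[0,0,-0.13],"dr":[0,0,0],"claw":1},{"linear":[0,-0.14,-0.17],"dr":[0,0,0],"claw":1},{"linear":[0,-0.543,-0.17],"dr":[0,0,0],"claw":1},{"linear":[0,-0.543,-0.17],"dr":[0,0,0],"claw":1},{"linear":[0,-0.543,-0.17],"dr":[0,0,0],"claw":1},{"linear":[0,-0.543,-0.17],"dr":[0,0,0],"claw":1},{"linear":[0,-0.543,-0.12],"dr":[0,0,0],"claw":1},{"linear":[0,-0.543,-0.12],"dr":[0,0,0],"claw":1}])

```text
time: 4.78
eef_pos: [0.5542, -0.0635, 0.0661]
eef_rot: [-0.012, 1.0, 0.0, -0.001]
wrist_force: [-0.3, -0.2, -0.8]
gripper_width: 0.0003
grasp_force: 0.0
```

>>> step_arm(steps=[{"linear":[0,0,0.015],"dr":[0,0,0],"claw":1},{"linear":[0,0,0.022],"dr":[0,0,0],"claw":1},{"linear":[0,0,0.022],"dr":[0,0,0],"claw":1}])

```text
time: 5.03
eef_pos: [0.5555, -0.0614, 0.0608]
eef_rot: [-0.014, 1.0, 0.0, -0.0]
wrist_force: [0.3, -0.4, -0.1]
gripper_width: 0.0007
grasp_force: 0.0
```

>>> step_arm(steps=[{"linear":[0,0,0.005],"dr":[0,0,0],"claw":1},{"linear":[0,0,0.005],"dr":[0,0,0],"claw":1},{"linear":[0,0,0.005],"dr":[0,0,0],"claw":1}])

```text
time: 5.28
eef_pos: [0.556, -0.0615, 0.0603]
eef_rot: [-0.014, 1.0, 0.0, 0.0]
wrist_force: [-2.2, 1.8, 5.0]
gripper_width: 0.0004
grasp_force: 2.6
```

>>> step_arm(steps=[{"linear":[0,0,0.01],"dr":[0,0,0],"claw":1},{"linear":[0,0,0.01],"dr":[0,0,0],"claw":1},{"linear":[0,0,0.01],"dr":[0,0,0],"claw":1}])

```text
time: 5.53
eef_pos: [0.5561, -0.0615, 0.0601]
eef_rot: [-0.014, 1.0, -0.0, 0.0]
wrist_force: [-11.5, 1.4, 30.6]
gripper_width: 0.0
grasp_force: 15.1
```

>>> step_arm(steps=[{"linear":[0,0,-0.04],"dr":[0,0,0],"claw":1},{"linear":[0,0.54,-0.04],"dr":[0,0,0],"claw":1},{"linear":[0.01,0.535,-0.04],"dr":[0,0,0],"claw":1},{"linear":[0.01,0.535,-0.04],"dr":[0,0,0],"claw":1},{"linear":[0.01,0.535,-0.0],"dr":[0,0,0],"claw":1},{"linear":[0.01,0.535,0.06],"dr":[0,0,0],"claw":1},{"linear":[0.01,0.535,0.068],"dr":[0,0,0],"claw":1},{"linear":[0.01,0.535,0.068],"dr":[0,0,0],"claw":1}])

```text
time: 6.2
eef_pos: [0.5493, 0.1055, 0.0377]
eef_rot: [-0.017, 1.0, 0.003, 0.002]
wrist_force: [-0.1, 3.1, 4.4]
gripper_width: 0.0006
grasp_force: 2.4
```

>>> step_arm(steps=[{"linear":[0,0,0.0],"dr":[0,0,0],"claw":1}])

```text
time: 6.28
eef_pos: [0.5497, 0.1026, 0.0376]
eef_rot: [-0.015, 1.0, 0.002, 0.002]
wrist_force: [0.5, 4.1, 6.8]
gripper_width: 0.0
grasp_force: 3.2
```

>>> step_arm(steps=[{"linear":[0,0,0],"dr":[0,0,0],"claw":1},{"linear":[0,0,0],"dr":[0,0,0],"claw":1}])

```text
time: 6.45
eef_pos: [0.55, 0.1011, 0.0377]
eef_rot: [-0.014, 1.0, 0.001, 0.002]
wrist_force: [-0.8, 4.2, 5.7]
gripper_width: 0.0007
grasp_force: 2.9
```

>>> step_arm(steps=[{"linear":[0,0,0.001],"dr":[0,0,0],"claw":1},{"linear":[0,0,0.001],"dr":[0,0,0],"claw":1}])

```text
time: 6.62
eef_pos: [0.55, 0.101, 0.0376]
eef_rot: [-0.014, 1.0, 0.001, 0.002]
wrist_force: [-1.1, 4.0, 7.9]
gripper_width: 0.0003
grasp_force: 3.9
```

>>> step_arm(steps=[{"linear":[0,0,0.001],"dr":[0,0,0],"claw":1},{"linear":[0,0,0.001],"dr":[0,0,0],"claw":1}])

```text
time: 6.78
eef_pos: [0.55, 0.101, 0.0375]
eef_rot: [-0.014, 1.0, 0.001, 0.002]
wrist_force: [-1.5, 3.7, 10.4]
gripper_width: 0.0009
grasp_force: 5.0
```

>>> step_arm(steps=[{"linear":[0,0,-0.13],"dr":[0,0,0],"claw":1},{"linear":[0.02,-0.05,-0.26],"dr":[0,0,0.04],"claw":1},{"linear":[0.237,-0.688,-0.34],"dr":[0,0,0.1],"claw":-0.5},{"linear":[0.237,-0.688,-0.34],"dr":[0,0,0.1],"claw":-1},{"linear":[0.237,-0.688,-0.34],"dr":[0,0,0.1],"claw":-1},{"linear":[0.237,-0.688,-0.34],"dr":[0,0,0.1],"claw":-1},{"linear":[0.237,-0.688,-0.34],"dr":[0,0,0.1],"claw":-1},{"linear":[0.237,-0.688,-0.34],"dr":[0,0,0.1],"claw":-1}])

```text
time: 7.45
eef_pos: [0.4807, -0.1191, 0.1387]
eef_rot: [0.149, 0.989, -0.002, 0.0]
wrist_force: [-0.3, 0.0, 0.6]
gripper_width: 0.036
grasp_force: 0.0
```

>>> step_arm(steps=[{"linear":[0,-0.67,0.05],"dr":[0,0,0.083],"claw":-1},{"linear":[0,-0.67,0.05],"dr":[0,0,0.083],"claw":-1},{"linear":[0,-0.67,0.05],"dr":[0,0,0.083],"claw":-1},{"linear":[0,-0.67,0.05],"dr":[0,0,0.083],"claw":-1},{"linear":[0,-0.67,0.05],"dr":[0,0,0.083],"claw":-1},{"linear":[0,-0.67,0.05],"dr":[0,0,0.083],"claw":-1},{"linear":[0,-0.67,0.05],"dr":[0,0,0.083],"claw":-1}])

```text
time: 8.03
eef_pos: [0.4249, -0.3053, 0.1225]
eef_rot: [0.273, 0.962, -0.0, 0.0]
wrist_force: [0.6, 0.9, 0.4]
gripper_width: 0.0828
grasp_force: 0.0
```

```bash
python3 - <<'E'
from h import *
o=env.observe(); print(o['time'],o['eef_pos'].round(4),o['eef_rot'].round(4))
im,d=env.get_image('wrist'); W=world('wrist',d); cv2.imwrite('pics/w1.png',im)
m=(W[...,2]>.017)&(W[...,2]<.027)&(np.hypot(W[...,0]-.42,W[...,1]+.316)<.045)&(d>0)
n,l,s,_=cv2.connectedComponentsWithStats(m.astype(np.uint8)); m=l==1+np.argmax(s[1:,4])
P=W[m]; b=cv2.minAreaRect(P[:,:2].astype(np.float32)*1000); print(b,np.median(P[:,2]),m.sum())
print(fit('wrist',m,.022,(b[0][0]/1000,b[0][1]/1000)))
E
```

```text
8.0333 [ 0.4249 -0.3053  0.1225] [ 2.732e-01  9.619e-01 -4.000e-04  0.000e+00]
((420.04425048828125, -314.7585144042969), (40.04241180419922, 44.497230529785156), 57.497406005859375) 0.021218652726839735 2707
(array([ 0.4194, -0.3142]), np.float64(-32.5), np.float64(0.019))
```

View pics/w1.png

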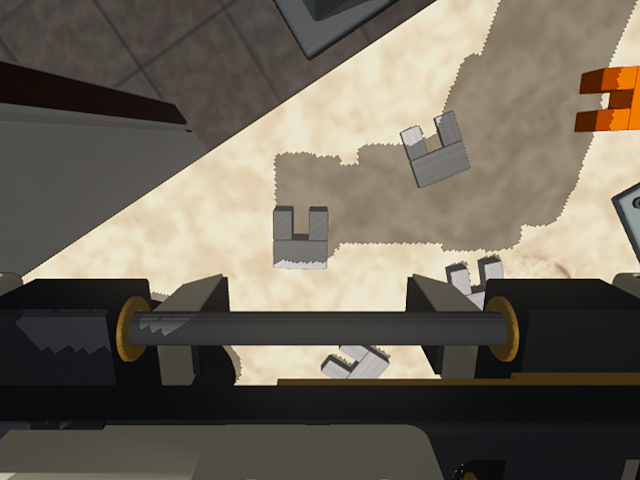

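>>> step_arm(steps=[{"linear":[-0.001,-0.035,0.13],"dr":[0,0,0.004],"claw":-1},{"linear":[-0.001,-0.035,0.25],"dr":[0,0,0.004],"claw":-1},{"linear":[-0.001,-0.035,0.35],"dr":[0,0,0.004],"claw":-1},{"linear":[-0.001,-0.035,0.39],"dr":[0,0,0.004],"claw":-1},{"linear":[-0.001,-0.035,0.39],"dr":[0,0,0.004],"claw":-1},{"linear":[-0.001,-0.035,0.39],"dr":[0,0,0.004],"claw":-1}])

```text
time: 8.58
eef_pos: [0.4214, -0.3107, 0.0058]
eef_rot: [0.276, 0.961, 0.0, -0.0]
wrist_force: [0.0, 0.3, 0.6]
gripper_width: 0.0916
grasp_force: 0.0
```

>>> step_arm(steps=[{"linear":[0,0,0],"dr":[0,0,0],"claw":1},{"linear":[0,0,0],"dr":[0,0,0],"claw":1},{"linear":[0,0,0],"dr":[0,0,0],"claw":1},{"linear":[0,0,0],"dr":[0,0,0],"claw":1},{"linear":[0,0,0],"dr":[0,0,0],"claw":1},{"linear":[0,0,0],"dr":[0,0,0],"claw":1},{"linear":[0,0,0],"dr":[0,0,0],"claw":1},{"linear":[0,0,0],"dr":[0,0,0],"claw":1}], squeeze=25)

```text
time: 9.25
eef_pos: [0.4205, -0.3124, 0.0057]
eef_rot: [0.277, 0.961, -0.0, 0.0]
wrist_force: [-0.0, -1.3, 0.9]
gripper_width: 0.0428
grasp_force: 0.6
```

>>> step_arm(steps=[{"linear":[0,0,0],"dr":[0,0,0],"claw":1},{"linear":[0,0,0],"dr":[0,0,0],"claw":1},{"linear":[0,0,-0.1],"dr":[0,0,0],"claw":1},{"linear":[0,0,-0.22],"dr":[0,0,0],"claw":1},{"linear":[0,0,-0.34],"dr":[0,0,0],"claw":1},{"linear":[0,0,-0.42],"dr":[0,0,0],"claw":1},{"linear":[0,0,-0.42],"dr":[0,0,0],"claw":1}])

```text
time: 9.83
eef_pos: [0.4239, -0.314, 0.1367]
eef_rot: [0.277, 0.961, -0.001, 0.004]
wrist_force: [0.6, -0.9, -0.8]
gripper_width: 0.0395
grasp_force: 25.0
```

>>> step_arm(steps=[{"linear":[0.176,0.697,0],"dr":[0,0,-0.094],"claw":1},{"linear":[0.176,0.697,0],"dr":[0,0,-0.094],"claw":1},{"linear":[0.176,0.697,0],"dr":[0,0,-0.094],"claw":1},{"linear":[0.176,0.697,0],"dr":[0,0,-0.094],"claw":1},{"linear":[0.176,0.697,0],"dr":[0,0,-0.094],"claw":1},{"linear":[0.176,0.697,0],"dr":[0,0,-0.094],"claw":1},{"linear":[0.176,0.697,0],"dr":[0,0,-0.094],"claw":1},{"linear":[0.176,0.697,0],"dr":[0,0,-0.094],"claw":1}])

```text
time: 10.5
eef_pos: [0.4866, -0.1062, 0.1307]
eef_rot: [0.131, 0.991, 0.0, -0.001]
wrist_force: [0.0, -0.0, -1.0]
gripper_width: 0.0397
grasp_force: 25.0
```

>>> step_arm(steps=[{"linear":[-0.037,0.715,0],"dr":[0,0,-0.092],"claw":1},{"linear":[-0.037,0.715,0],"dr":[0,0,-0.092],"claw":1},{"linear":[-0.037,0.715,0],"dr":[0,0,-0.092],"claw":1},{"linear":[-0.037,0.715,0],"dr":[0,0,-0.092],"claw":1},{"linear":[-0.037,0.715,0.15],"dr":[0,0,-0.092],"claw":1},{"linear":[-0.037,0.715,0.15],"dr":[0,0,-0.092],"claw":1},{"linear":[-0.037,0.715,0.15],"dr":[0,0,-0.092],"claw":1},{"linear":[-0.037,0.715,0.15],"dr":[0,0,-0.092],"claw":1}])

```text
time: 11.17
eef_pos: [0.5529, 0.0959, 0.0847]
eef_rot: [-0.012, 1.0, -0.001, -0.002]
wrist_force: [-0.0, -1.2, -0.3]
gripper_width: 0.0397
grasp_force: 25.0
```

```bash
python3 - <<'E'
from h import *
o=env.observe(); print(o['time'],o['eef_pos'].round(4),o['eef_rot'].round(4),o['wrist_force'])
im,d=env.get_image('wrist'); cv2.imwrite('pics/w2.png',im)
E
```

```text
11.1667 [0.5529 0.0959 0.0847] [-1.170e-02  9.999e-01 -6.000e-04 -2.000e-03] [-0.01151944 -1.15304075 -0.29663004]
```

View pics/w2.png

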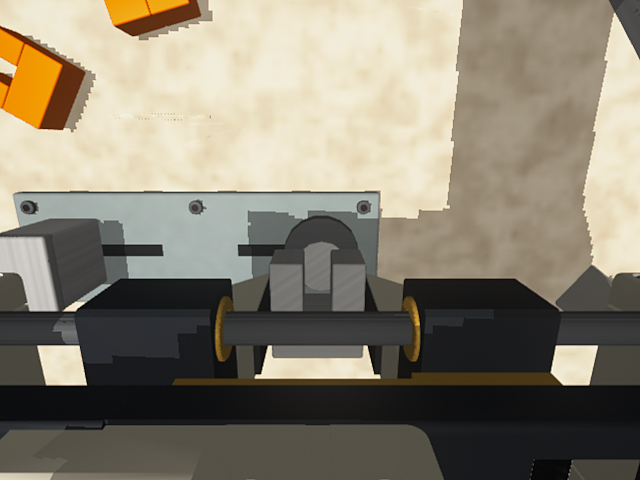

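>>> step_arm(steps=[{"linear":[0,0.006,0.06],"dr":[0,0,0],"claw":1},{"linear":[0,0.006,0.1],"dr":[0,0,0],"claw":1},{"linear":[0,0.006,0.12],"dr":[0,0,0],"claw":1},{"linear":[0,0.006,0.134],"dr":[0,0,0],"claw":1},{"linear":[0,0.006,0.134],"dr":[0,0,0],"claw":1},{"linear":[0,0.006,0.134],"dr":[0,0,0],"claw":1}])

```text
time: 11.72
eef_pos: [0.5543, 0.0982, 0.0467]
eef_rot: [-0.011, 1.0, -0.0, -0.0]
wrist_force: [0.6, -1.3, 0.4]
gripper_width: 0.0397
grasp_force: 25.0
```

>>> step_arm(steps=[{"linear":[0.003,0,0.006],"dr":[0,0,0],"claw":1},{"linear":[0.003,0,0.008],"dr":[0,0,0],"claw":1},{"linear":[0.003,0,0.008],"dr":[0,0,0],"claw":1}])

```text
time: 11.97
eef_pos: [0.5539, 0.099, 0.0445]
eef_rot: [-0.012, 1.0, 0.0, 0.001]
wrist_force: [0.2, -0.3, 0.4]
gripper_width: 0.0396
grasp_force: 25.0
```

Within 1 mm of the stop; release and lift.

>>> step_arm(steps=[{"linear":[0.0,0,0.003],"dr":[0,0,0],"claw":1},{"linear":[0.0,0,0.003],"dr":[0,0,0],"claw":0.1},{"linear":[0,0,0.003],"dr":[0,0,0],"claw":-0.3},{"linear":[0,0,0.003],"dr":[0,0,0],"claw":-0.3},{"linear":[0,0,0.003],"dr":[0,0,0],"claw":-0.3},{"linear":[0,0,-0.03],"dr":[0,0,0],"claw":-0.3},{"linear":[0,0,-0.15],"dr":[0,0,0],"claw":-0.3},{"linear":[0,0,-0.26],"dr":[0,0,0],"claw":-0.3}])

```text
time: 12.63
eef_pos: [0.5517, 0.0989, 0.1222]
eef_rot: [-0.012, 1.0, -0.0, -0.002]
wrist_force: [0.9, -0.8, -1.1]
gripper_width: 0.0595
grasp_force: 0.0
```

>>> step_arm(steps=[{"linear":[0,0.2,-0.02],"dr":[0,0,0.04],"claw":-1},{"linear":[0.3,0.5,-0.02],"dr":[0,0,0.08],"claw":-1},{"linear":[0.4,0.6,-0.02],"dr":[0,0,0.12],"claw":-1},{"linear":[0.41,0.65,-0.02],"dr":[0,0,0.16],"claw":-1},{"linear":[0.41,0.65,-0.02],"dr":[0,0,0.2],"claw":-1},{"linear":[0.41,0.65,-0.02],"dr":[0,0,0.24],"claw":-1},{"linear":[0.41,0.65,-0.02],"dr":[0,0,0.26],"claw":-1},{"linear":[0.41,0.65,-0.02],"dr":[0,0,0.26],"claw":-1}])

```text
time: 13.3
eef_pos: [0.4237, 0.2941, 0.129]
eef_rot: [0.385, 0.923, 0.001, -0.0]
wrist_force: [-0.1, -0.8, 0.7]
gripper_width: 0.092
grasp_force: 0.0
```

```bash
python3 - <<'E'
from h import *
o=env.observe(); print(o['time'],o['eef_pos'].round(4),o['eef_rot'].round(4),o['qpos'].round(2))
def comp(W,c,r,a,b):
    m=(W[...,2]>a)&(W[...,2]<b)&(np.hypot(W[...,0]-c[0],W[...,1]-c[1])<r)
    n,l,s,_=cv2.connectedComponentsWithStats(m.astype(np.uint8)); 
    return l==1+np.argmax(s[1:,4]) if n>1 else m
im,d=env.get_image('top'); cv2.imwrite('pics/t2.png',cv2.resize(im[200:345,150:410],None,fx=3,fy=3)); W=world('top',d)
m=comp(W,(.554,.098),.04,.05,.07)
if m.sum()>20: print('shim',cv2.minAreaRect(W[m][:,:2].astype(np.float32)*1000),np.median(W[m][:,2]),m.sum(),fit('top',m,.06,(.554,.098)))
im,d=env.get_image('wrist'); cv2.imwrite('pics/w3.png',im); W=world('wrist',d)
m=comp(W,(.414,.292),.14,.014,.027); P=W[m]
print('rail',cv2.minAreaRect(P[:,:2].astype(np.float32)*1000),np.median(P[:,2]),m.sum())
E
```

```text
13.3 [0.4237 0.2941 0.129 ] [ 3.850e-01  9.229e-01  7.000e-04 -2.000e-04] [-0.53  0.36 -0.15  1.98  0.07  0.8   0.06]
shim ((554.923828125, 98.4881362915039), (44.62977600097656, 39.906829833984375), 1.7837703227996826) 0.06377685740694056 361 (array([0.5548, 0.0984]), np.float64(1.3), np.float64(0.053))
rail ((414.857666015625, 291.22845458984375), (220.3792724609375, 30.53917694091797), 39.701412200927734) 0.01914282467149101 11658
```

View pics/t2.png

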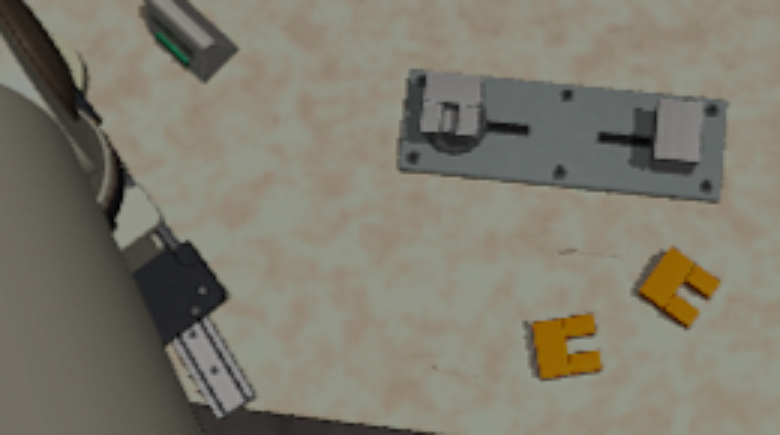

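>>> step_arm(steps=[{"linear":[0.014,-0.028,0],"dr":[0,0,0.3],"claw":-1},{"linear":[0.014,-0.028,0],"dr":[0,0,0.3],"claw":-1},{"linear":[0.014,-0.028,0],"dr":[0,0,0.3],"claw":-1},{"linear":[0.014,-0.028,0],"dr":[0,0,0.3],"claw":-1},{"linear":[0.014,-0.028,0],"dr":[0,0,0.3],"claw":-1},{"linear":[0.014,-0.028,0],"dr":[0,0,0.3],"claw":-1},{"linear":[0.014,-0.028,0],"dr":[0,0,0.3],"claw":-1},{"linear":[0.014,-0.028,0],"dr":[0,0,0.3],"claw":-1}])

```text
time: 14.07
eef_pos: [0.4183, 0.2863, 0.1282]
eef_rot: [0.765, 0.644, 0.0, 0.0]
wrist_force: [0.6, 0.1, -0.1]
gripper_width: 0.0922
grasp_force: 0.0
```

>>> step_arm(steps=[{"linear":[0,0,0.23],"dr":[0,0,0.228],"claw":-1},{"linear":[0,0,0.23],"dr":[0,0,0.228],"claw":-1},{"linear":[0,0,0.23],"dr":[0,0,0.228],"claw":-1},{"linear":[0,0,0.23],"dr":[0,0,0.228],"claw":-1},{"linear":[0,0,0.23],"dr":[0,0,0.228],"claw":-1},{"linear":[0,0,0.23],"dr":[0,0,0.228],"claw":-1},{"linear":[0,0,0.23],"dr":[0,0,0.228],"claw":-1},{"linear":[0,0,0.23],"dr":[0,0,0.228],"claw":-1}])

```text
time: 14.73
eef_pos: [0.4178, 0.2869, 0.0591]
eef_rot: [0.941, 0.339, 0.0, 0.0]
wrist_force: [0.2, -0.2, -0.9]
gripper_width: 0.0916
grasp_force: 0.0
```

```bash
python3 - <<'E'
from h import *
o=env.observe(); print(o['time'],o['eef_pos'].round(4),o['eef_rot'].round(4),o['qpos'].round(2))
r=R.from_quat(o['eef_rot']).as_matrix(); print('yaw y',np.degrees(np.arctan2(r[1,1],r[0,1])), (r.T@(np.array([.4149,.2912,.004])-o['eef_pos'])/.3).round(4))
E
```

```text
14.7333 [0.4178 0.2869 0.0591] [9.408e-01 3.389e-01 1.000e-04 3.000e-04] [-0.82  0.47  0.2   2.05 -0.15  0.64 -1.4 ]
yaw y -50.37533147677994 [ 0.0016 -0.0173  0.1837]
```

>>> step_arm(steps=[{"linear":[0.002,-0.017,0.1],"dr":[0,0,0],"claw":-1},{"linear":[0.002,-0.017,0.16],"dr":[0,0,0],"claw":-1},{"linear":[0.002,-0.017,0.18],"dr":[0,0,0],"claw":-1},{"linear":[0.002,-0.017,0.18],"dr":[0,0,0],"claw":-1},{"linear":[0.002,-0.017,0.18],"dr":[0,0,0],"claw":1},{"linear":[0.002,-0.017,0.18],"dr":[0,0,0],"claw":1},{"linear":[0.002,-0.017,0.18],"dr":[0,0,0],"claw":1},{"linear":[0.002,-0.017,0.18],"dr":[0,0,0],"claw":1}], squeeze=45)

```text
time: 15.4
eef_pos: [0.4148, 0.2929, 0.006]
eef_rot: [0.941, 0.338, 0.001, -0.0]
wrist_force: [1.2, 0.1, -0.6]
gripper_width: 0.0699
grasp_force: 0.0
```

>>> step_arm(steps=[{"linear":[0,0,0],"dr":[0,0,0],"claw":1},{"linear":[0,0,0],"dr":[0,0,0],"claw":1},{"linear":[0,0,0],"dr":[0,0,0],"claw":1},{"linear":[0,0,0],"dr":[0,0,0],"claw":1},{"linear":[0,0,0],"dr":[0,0,0],"claw":1},{"linear":[0,0,0],"dr":[0,0,0],"claw":1},{"linear":[0,0,0],"dr":[0,0,0],"claw":1}])

```text
time: 15.98
eef_pos: [0.4139, 0.2925, 0.005]
eef_rot: [0.941, 0.338, -0.0, -0.0]
wrist_force: [0.8, 0.8, 0.5]
gripper_width: 0.0295
grasp_force: 45.0
```

>>> step_arm(steps=[{"linear":[0,0,-0.06],"dr":[0,0,0],"claw":1},{"linear":[0,0,-0.18],"dr":[0,0,0],"claw":1},{"linear":[0,0,-0.3],"dr":[0,0,0],"claw":1},{"linear":[0,0,-0.4],"dr":[0,0,0],"claw":1},{"linear":[0,0,-0.45],"dr":[0,0,0],"claw":1},{"linear":[0,0,-0.45],"dr":[0,0,0],"claw":1}])

```text
time: 16.48
eef_pos: [0.4154, 0.2935, 0.1427]
eef_rot: [0.941, 0.338, 0.002, -0.001]
wrist_force: [0.5, 1.2, -8.0]
gripper_width: 0.0297
grasp_force: 45.0
```

>>> step_arm(steps=[{"linear":[-0.03,0.12,0],"dr":[0,0,-0.036],"claw":1},{"linear":[-0.06,0.25,0],"dr":[0,0,-0.072],"claw":1},{"linear":[-0.09,0.37,0],"dr":[0,0,-0.108],"claw":1},{"linear":[-0.12,0.5,0],"dr":[0,0,-0.144],"claw":1},{"linear":[-0.15,0.62,0],"dr":[0,0,-0.18],"claw":1},{"linear":[-0.18,0.75,0],"dr":[0,0,-0.216],"claw":1},{"linear":[-0.21,0.87,0],"dr":[0,0,-0.252],"claw":1},{"linear":[-0.22,0.99,0],"dr":[0,0,-0.288],"claw":1}])

```text
time: 17.15
eef_pos: [0.5486, 0.0195, 0.1366]
eef_rot: [0.697, 0.717, -0.003, -0.002]
wrist_force: [0.6, 1.3, -9.3]
gripper_width: 0.0298
grasp_force: 45.0
```

```bash
python3 - <<'E'
from h import *
o=env.observe(); print(o['time'],o['eef_pos'].round(4),o['eef_rot'].round(4),o['qpos'].round(2),o['gripper_width'],o['wrist_force'],o['torque'])
r=R.from_quat(o['eef_rot']).as_matrix(); print('yaw y',np.degrees(np.arctan2(r[1,1],r[0,1])), (r.T@(np.array([.5555,.018,.085])-o['eef_pos'])/.3).round(4))
for n in ['side','wrist']:
    im,d=env.get_image(n); cv2.imwrite(f'pics/{n}4.png',im); W=world(n,d)
    m=(W[...,2]>.1)&(W[...,2]<.2)&(np.abs(W[...,0]-.555)<.05)&(np.abs(W[...,1]-.02)<.15)&(d>0)
    np.save(n+'4.npy',W); print(n,m.sum())
E
```

```text
17.15 [0.5486 0.0195 0.1366] [ 0.6973  0.7168 -0.0027 -0.0024] [-0.22  0.4   0.16  1.9  -0.09  0.85  0.02] 0.029803343471633537 [ 0.63378901  1.28207472 -9.33765915] [-0.00288424 -0.04597074  0.01866445]
yaw y 1.576136045137271 [-0.0057  0.0243  0.1719]
side 771
wrist 27587
```

View pics/side4.png

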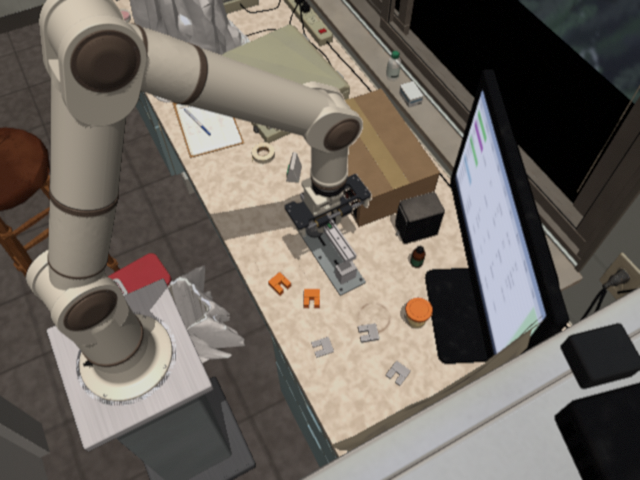

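>>> step_arm(steps=[{"linear":[-0.006,0.022,0.1],"dr":[0,0,0],"claw":1},{"linear":[-0.006,0.022,0.17],"dr":[0,0,0],"claw":1},{"linear":[-0.006,0.022,0.17],"dr":[0,0,0],"claw":1},{"linear":[-0.006,0.022,0.17],"dr":[0,0,0],"claw":1},{"linear":[-0.006,0.022,0.17],"dr":[0,0,0],"claw":1}])

```text
time: 17.67
eef_pos: [0.5576, 0.0203, 0.0883]
eef_rot: [0.699, 0.715, -0.001, -0.001]
wrist_force: [1.1, 0.2, -8.7]
gripper_width: 0.0298
grasp_force: 45.0
```

```bash
python3 - <<'E'
from h import *
o=env.observe(); print(o['time'],o['eef_pos'].round(4),o['wrist_force'])
r=R.from_quat(o['eef_rot']).as_matrix(); print('yaw y',np.degrees(np.arctan2(r[1,1],r[0,1])),r[:,2].round(4), (r.T@(np.array([.5555,.018,.0655])-o['eef_pos'])/.3).round(4))
im,d=env.get_image('wrist'); W=world('wrist',d); cv2.imwrite('pics/w5.png',im)
# rail top and stand features by height
for a,b,c,rr in [(.088,.12,(.555,.018),.14),(.055,.07,(.557,-.062),.04),(.055,.07,(.555,.098),.04)]:
    m=(W[...,2]>a)&(W[...,2]<b)&(np.hypot(W[...,0]-c[0],W[...,1]-c[1])<rr)&(d>0); P=W[m]
    if m.sum()>50: print(a,m.sum(),P.min(0).round(4),P.max(0).round(4),np.median(P[:,2]).round(4),cv2.minAreaRect(P[:,:2].astype(np.float32)*1000), np.polyfit(P[:,1],P[:,2],1))
E
```

```text
17.6667 [0.5576 0.0203 0.0883] [ 1.14251732  0.18843473 -8.66143935]
yaw y 1.2617046585033984 [-1.9e-03 -2.0e-04 -1.0e+00] [-0.0074 -0.007   0.0761]
0.088 33588 [ 0.5307 -0.0144  0.088 ] [0.669  0.1301 0.12  ] 0.1037 ((600.432373046875, 53.22942352294922), (146.1959686279297, 133.87185668945312), 83.87769317626953) [-0.00629098  0.10464179]
0.055 882 [0.5338 0.0782 0.0574] [0.5785 0.1188 0.0657] 0.0638 ((556.0748291015625, 98.5321044921875), (44.098182678222656, 39.710182189941406), 1.3618724346160889) [-0.00050404  0.06376906]
```

View pics/w5.png

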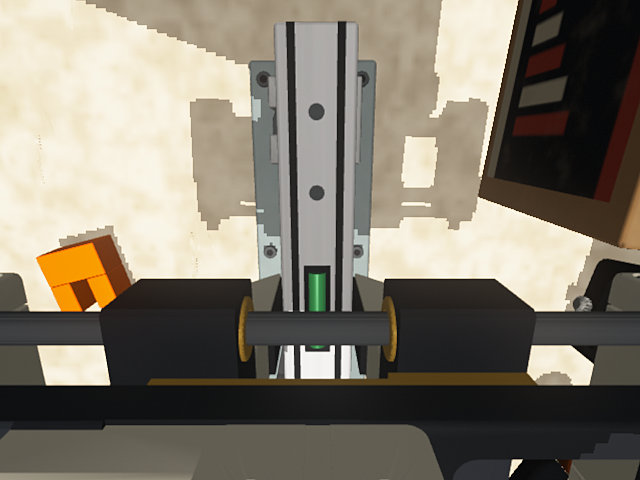

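>>> step_arm(steps=[{"linear":[-0.007,-0.005,0.04],"dr":[0,0,0],"claw":1},{"linear":[-0.007,-0.005,0.065],"dr":[0,0,0],"claw":1},{"linear":[-0.007,-0.005,0.072],"dr":[0,0,0],"claw":1},{"linear":[-0.007,-0.005,0.076],"dr":[0,0,0],"claw":1},{"linear":[-0.007,-0.005,0.076],"dr":[0,0,0],"claw":1},{"linear":[-0.007,-0.005,0.076],"dr":[0,0,0],"claw":1}])

```text
time: 18.22
eef_pos: [0.5573, 0.0181, 0.0667]
eef_rot: [0.699, 0.715, 0.0, 0.0]
wrist_force: [-0.5, -0.7, -7.4]
gripper_width: 0.0293
grasp_force: 45.0
```

>>> step_arm(steps=[{"linear":[0,-0.003,0.003],"dr":[0,0,0],"claw":1},{"linear":[0,-0.003,0.006],"dr":[0,0,0],"claw":1},{"linear":[0,-0.003,0.006],"dr":[0,0,0],"claw":1}])

```text
time: 18.47
eef_pos: [0.5566, 0.0181, 0.0649]
eef_rot: [0.699, 0.715, 0.0, 0.0]
wrist_force: [-0.3, 0.2, -4.4]
gripper_width: 0.0291
grasp_force: 45.0
```

>>> step_arm(steps=[{"linear":[0,0,0.003],"dr":[0,0,0],"claw":1},{"linear":[0,0,0.003],"dr":[0,0,0],"claw":1},{"linear":[0,0,0.003],"dr":[0,0,0],"claw":1}])

```text
time: 18.72
eef_pos: [0.5566, 0.0181, 0.0647]
eef_rot: [0.699, 0.715, 0.001, 0.0]
wrist_force: [-3.0, 0.9, 6.0]
gripper_width: 0.0295
grasp_force: 45.0
```

Seated on the block and foot; release and retreat upwards.

>>> step_arm(steps=[{"linear":[0,0,-0.002],"dr":[0,0,0],"claw":0.3},{"linear":[0,0,-0.002],"dr":[0,0,0],"claw":-0.3},{"linear":[0,0,-0.002],"dr":[0,0,0],"claw":-0.5},{"linear":[0,0,-0.002],"dr":[0,0,0],"claw":-0.5},{"linear":[0,0,-0.002],"dr":[0,0,0],"claw":-0.5},{"linear":[0,0,-0.05],"dr":[0,0,0],"claw":-0.5},{"linear":[0,0,-0.17],"dr":[0,0,0],"claw":-0.5},{"linear":[0,0,-0.3],"dr":[0,0,0],"claw":-0.5}])

```text
time: 19.38
eef_pos: [0.554, 0.0176, 0.1523]
eef_rot: [0.699, 0.715, -0.002, -0.002]
wrist_force: [1.0, 0.8, 0.2]
gripper_width: 0.068
grasp_force: 0.0
```

>>> step_arm(steps=[{"linear":[0,-0.2,-0.2],"dr":[0,0,0],"claw":-0.5},{"linear":[0,-0.6,-0.2],"dr":[0,0,0],"claw":-0.5},{"linear":[0.2,-0.6,-0.2],"dr":[0,0,0],"claw":-0.5},{"linear":[0.5,-0.6,-0.2],"dr":[0,0,0],"claw":-0.5},{"linear":[0.5,-0.6,-0.2],"dr":[0,0,0],"claw":-0.5},{"linear":[0.5,-0.6,-0.2],"dr":[0,0,0],"claw":-0.5}])

```text
time: 19.88
eef_pos: [0.3847, 0.1429, 0.2117]
eef_rot: [0.7, 0.714, 0.001, 0.0]
wrist_force: [0.5, 0.8, -0.2]
gripper_width: 0.069
grasp_force: 0.0
```

```bash
python3 - <<'E'
from h import *
o=env.observe(); print(o['time'],o['eef_pos'].round(4))
im,d=env.get_image('top'); W=world('top',d); cv2.imwrite('pics/t6.png',cv2.resize(im[190:345,130:520],None,fx=2,fy=2))
m=(W[...,2]>.073)&(W[...,2]<.09)&(abs(W[...,0]-.555)<.04)&(abs(W[...,1]-.018)<.13)
P=W[m]; print(m.sum(),cv2.minAreaRect(P[:,:2].astype(np.float32)*1000),np.median(P[:,2]))
s=np.polyfit(P[:,1],P[:,2],1); print('slope deg',np.degrees(s[0]),s[1]+.018*s[0])
im,d=env.get_image('side'); W=world('side',d)
m=(W[...,2]>.073)&(W[...,2]<.09)&(abs(W[...,0]-.555)<.04)&(abs(W[...,1]-.018)<.13)
P=W[m]; print('side',m.sum(),cv2.minAreaRect(P[:,:2].astype(np.float32)*1000)); s=np.polyfit(P[:,1],P[:,2],1); print(np.degrees(s[0]))
E
```

```text
19.8833 [0.3847 0.1429 0.2117]
1539 ((556.9950561523438, 18.057266235351562), (32.32647705078125, 219.49185180664062), 1.6641157865524292) 0.08002449425679671
slope deg -0.20444992709878593 0.0799092168272277
side 884 ((554.453857421875, 15.632583618164062), (33.34819793701172, 221.8185272216797), 1.4385859966278076)
0.005874557657681493
```

View pics/t6.png

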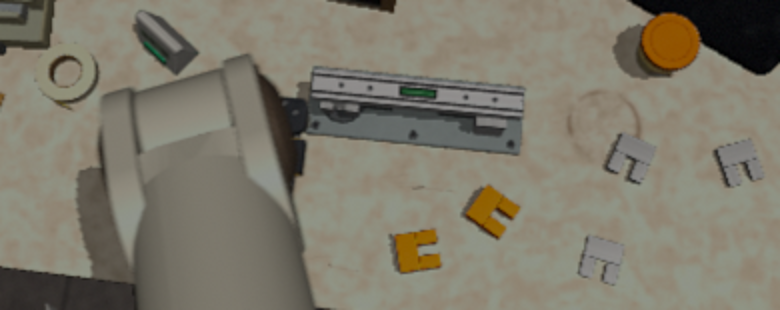

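```bash
python3 -c "
from plant import env
print(env.close_job())"
```

```text
the job is handed in; nothing more can be done
None
```

The job is handed in: the rail lies centred across the block and foot, vial up and about 0.2° off level, on the 22 mm shim alone (measured gap about 22.6 mm), with no other shim or bystander moved; one foot press reached about 41 N at the closed fingertips, just above the 40 N limit stated for the arm and gripper body.

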